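# Right the ink cup and fill it at the pump

### The job

The footed ink cup has toppled over on the writing desk: tip it back up onto its foot and slide it along the desk until its bowl is centred under the spout of the ink pump, never lifting it off the desk. Then press the red pump head all the way down and let it come back up, leaving the cup standing there; do not press the pump before the cup is in place, and leave everything else on the desk where it is.

Things in the scene. Friction and masses are not known exactly. Their poses are not given: they have to be found in the camera images.
- ink_cup: Loose ink cup, 0.3 kg: flat hexagonal brass foot 12 mm thick (80 mm across flats, 92 across corners), brass stem 20 mm thick from 12 to 40 mm, white bowl from 38 mm (26 mm across) to its rim at 75 mm (56 mm across). Origin: centre of the foot's underside; +z towards the bowl's mouth (up when standing), +x square to a flat. It starts lying on the foot's +x flat and the rim, +z dipping 11 degrees.
- foot_edge (a point): Middle of the foot's -x flat, at its bowl-side edge: at the start the cup's highest point, about 80 mm up. The centre of mass is within 30 mm of the foot's underside, so pushing this edge level, away from the bowl, tips the cup about the foot's lower edge; after about 40 degrees it rocks down onto its foot by itself.
- pump_bottle: The ink dispenser, fixed to the desk: a black round bottle with a paper label, 76 mm across at its base, standing 164 mm tall to the top of its grey collar, with the red pump head above. Origin: centre of its underside; the spout points along its -x axis.
- pump (a joint): Travel of the red pump head in m: 0 up at rest, 0.014 fully down; a spring returns it, about 2 N to start and 8 N fully down.
- pump_top (a point): Centre of the flat round top of the red pump head (34 mm across), 196 mm above the desk at rest, on the bottle's axis. Press straight down here.
- spout_tip (a point): Lower end of the red spout (10 mm thick), 88 mm out from the bottle's axis, 161 mm above the desk at rest; it moves down with the head. The cup's bowl belongs centred straight beneath; a foot centred there stands clear of the bottle by 4 to 12 mm.
- inkstone: Bystander: black inkstone slab, 90 x 140 x 22 mm, at the far side. Origin: centre of its underside.
- red_book: Bystander: red brocade-covered book, 120 x 170 x 14 mm, flat on the table. Origin: centre of its underside.
- seal: Bystander: small wooden hand seal standing upright, 34 mm across, 66 mm tall. Origin: centre of its underside.
- stamp_pad: Bystander: round black stamp pad with red top, 68 mm across, 14 mm tall. Origin: centre of its underside.
- paperweight: Bystander: dark iron bar paperweight with a brass bead, 160 x 22 mm, 26 mm tall. Origin: centre of its underside.
- beads: Bystander: bracelet of brown wooden beads lying flat, 82 mm across, 14 mm tall. Origin: centre of its underside.
- brush: Bystander: writing brush, 215 mm long, lying across a blue brush rest (fixed, 18 mm tall) at the far side. Origin: centre of its underside.
- ink_refill: Bystander: small black bottle with a white cap, standing, 48 mm across, 100 mm tall (not the dispenser). Origin: centre of its underside.
There are look-alikes about, which are no part of the job. What is meant by the ink_cup is not green or purple, and is the larger of those in its own colour.

How it is judged:
By the outcome, as a careful person would: the job done as asked, in the order asked, and still so for the second after the job is handed in, with the robot touching nothing.
It also fails if it takes over 70 s, if anything falls off the work surface, if the arm or the gripper's body presses on something with over 40 N, if the wrist force passes 120 N, or if a joint passes its speed limit or range.

### The arm

A 6-joint arm with a two-finger parallel gripper is mounted at the origin on the work surface. World frame = base frame: x ahead of the robot, y to its left, z up, the work surface at z = 0. Lengths are in mm, angles in rad, forces in N, time in s.
With the tool pointing down it reaches from about 350 to 975 mm from the base axis. Payload 7.1 kg.
Tool frame: the origin (TCP) lies midway between the tips of the shut fingers; the grasp point (between the pads) lies 19 mm behind it (ctrl.grasp_offset is the distance from the TCP to the grasp point, in mm); z points along the fingers, y is the line along which they close (so a half turn about z gives the same grasp; the last joint's range is limited). The gripper opens to 88 mm and grips with 3 to 60 N. Pads are 20 mm wide; open, the fingers measure 115 mm over their backs; the gripper's body (75 mm by 178 mm) begins 61 mm behind the grasp point.
Start: joints at [-1.2, 0.423, 1.63, -0, 1.089, -0.019], TCP at [237.518, -578.092, 201.475] pointing down, gripper open.
Joint ranges: [-3, 3], [-0.9, 2.11], [0.09, 2.58], [-1.31, 4.45], [0.11, 2.69], [-2.54, 2.54]. Speed limits (rad/s): [2.39, 2.39, 3.01, 3.14, 3.14, 3.14].

### API

Orientations are given as a rotation vector (axis times angle).
In Python, from workcell import ctrl gives the robot as it stands. The module is installed in compiled form; this text tells all that it offers.
- The arm moves only by the tool servo_tool, never from a script. Its argument "rows" is a list of rows, each a list of 7 numbers: the turn, a rotation vector about the tool's x, y, z as a fraction of full scale, then the shift along the tool's x, y, z as a fraction of full scale, then the finger opening in mm, from 0 to 87.8. A call has 1 to 10 rows; each row is the pose to reach, as a shift and turn from the pose commanded when the call began, along the tool's axes at that moment; what a row does not reach only later rows make up. Full scale, the value 1, is 20 cm for a shift and 1.5 rad for a turn. A row lasts 1/8 s, in which the tool goes at most 62.5 mm and 10.7 degrees, less where a joint would pass 70% of its speed; a pose out of reach is approached as far as the arm can. A call with a number of a shift or a turn outside -1 to 1 is refused whole. A call with a gripper value outside its range is refused whole. The fingers move at their own pace and stop on an object; the grip force is fixed at half the most. Time passes only in rows, so rows that repeat a pose let the fingers close. It gives the time, the measured TCP pose, the force, the opening and the grip force at its end, in the units of the state.
- ctrl.get_obs(): the state, without advancing time (a new reading comes with each control period).
- ctrl.get_image(name): name is "scene" or "top" or "wrist"; returns (picture, depth): 400x640x3 uint8, red, green, blue; 400x640 float32, mm along the optical axis (not along the pixel's ray), 0 where there is no reading.
- ctrl.camera_info(name): a dict with "intrinsics" (3x3 intrinsics, pixels), "R" (3x3) and "t" (3): a world point X has camera coordinates R X + t. Camera axes: x right, y down, z forward; pixel columns grow to the right and rows downward; lengths in mm; the calibration is good to about 2 mm. A picture is of the moment at which its call begins: read the wrist's pose just before it. camera_info takes no time and is no camera call; for the wrist camera it gives the pose at the moment of the call.
- ctrl.close_job(): hands the job in; it is judged then, once.
The state is a dict: "t": time; "qpos": joint angles; "qvel": joint speeds; "joint_torque": joint torques, N m; "ee_pos": TCP position; "orientation": TCP orientation; "ft_force": force on the tool from outside, world axes, zero at the start; "moment": the same for the moment, N m; "width": finger opening in mm; "grasp_force": force on a finger pad.
Only numpy, scipy, OpenCV 4.12 (cv2) and the standard library are available. Lean on these libraries where they do the work, as an engineer would, in place of code of your own. Each camera call takes 0.05 s, during which the arm holds its last target. There are 200 camera calls.

## Working session

There is one attempt and no reset: what is moved stays moved. The work goes in short steps, Python scripts to look and compute and a tool call to move; the robot and the scene stay as the last step left them, time stands still between calls to the robot, and variables do not carry over. Pictures are saved under pics/ and viewed, at most 10 in all, crops included, and the job is handed in when it is done.

Besides the shell and the picture viewer there is one more tool, called in YAML: its name, and indented under it one key for each argument. servo_tool: Moves the arm, as the interface text tells. Its arguments: {"type":"object","properties":{"rows":{"type":"array","items":{"type":"array","items":{"type":"number"}}}},"required":["rows"]}

```bash
mkdir -p pics; cat > h.py <<'E'
import numpy as np, cv2
from workcell import ctrl
from scipy.spatial.transform import Rotation as Rn
def grab(n):
    ci=ctrl.camera_info(n); im,d=ctrl.get_image(n); return im,d,ci
def pts(d,ci):
    K=np.array(ci["intrinsics"]);R=np.array(ci["R"]);t=np.array(ci["t"])
    v,u=np.mgrid[:400,:640]
    c=np.stack([(u-K[0,2])/K[0,0]*d,(v-K[1,2])/K[1,1]*d,d],-1)
    return (c-t)@R
def save(n,im): cv2.imwrite("pics/"+n,cv2.cvtColor(im,cv2.COLOR_RGB2BGR))
E
python3 - <<'E'
from h import *
for n in ("scene","top"):
    im,d,ci=grab(n); save(n+"0.png",im); np.savez("pics/"+n+"0.npz",im=im,P=pts(d,ci),d=d)
    print(n,np.array(ci["R"]).round(2).tolist(),np.round(ci["t"]))
o=ctrl.get_obs();print(o)
E
```

```text
scene [[-0.78, 0.62, -0.01], [0.38, 0.46, -0.8], [-0.5, -0.63, -0.6]] [ 390.  -93. 1457.]
top [[-0.06, -1.0, 0.0], [-0.98, 0.05, -0.2], [0.2, -0.01, -0.98]] [  34.  545. 1239.]
{'t': 0.1, 'qpos': array([-1.19997600e+00,  4.23741360e-01,  1.63062770e+00,  2.51625749e-06,
        1.08861075e+00, -1.89964495e-02]), 'qvel': array([ 6.11887200e-04, -2.60623048e-03, -3.13190420e-03,  1.29118974e-03,
        3.80030771e-04, -6.76773298e-05]), 'joint_torque': array([-3.37543115e-04, -5.45612490e+01, -2.74325430e+01,  6.45369664e-02,
        1.87649438e-02, -2.47098257e-05]), 'ee_pos': array([ 237.3405708 , -577.59207364,  200.78830656]), 'orientation': array([-3.08076796e+00, -6.08186774e-01,  3.77718127e-04]), 'ft_force': array([ 0.45237191, -0.07574834,  0.66394362]), 'moment': array([-0.05801469, -0.02909259, -0.00933006]), 'grasp_force': 0.0, 'width': 87.56064148068666}
```

View pics/top0.png

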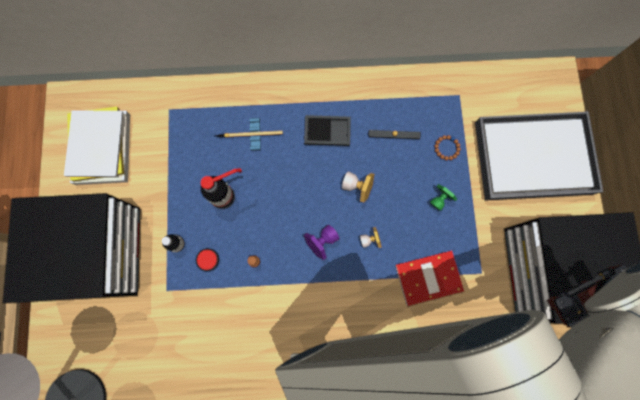

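View pics/scene0.png

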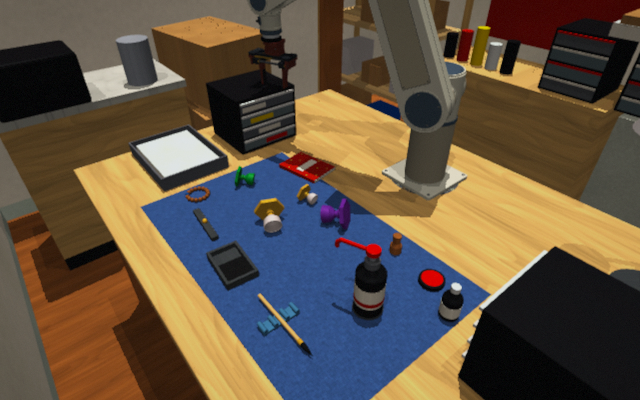

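The top view shows two brass-and-white cups, a large one at (357,185) and a small one at (371,239). There is also a purple cup at (322,240) and a green one at (441,197). The large brass/white one fits the description. The pump head is at (209,183), with its spout tip near (240,170). Next I confirm in a crop and measure.

```bash
python3 - <<'E'
from h import *
z=np.load("pics/top0.npz");im,P=z["im"],z["P"]
save("crop0.png",cv2.resize(im[150:270,190:400],None,fx=3.8,fy=3.8,interpolation=cv2.INTER_CUBIC))
hsv=cv2.cvtColor(im,cv2.COLOR_RGB2HSV)
def rep(n,m):
    k,l,s,c=cv2.connectedComponentsWithStats(m.astype(np.uint8))
    for i in range(1,k):
        if s[i,4]>12:
            q=P[l==i]; print(n,s[i],c[i].round(1),"med",np.median(q,0).round(),"min",np.percentile(q,3,0).round(),"max",np.percentile(q,97,0).round())
roi=np.zeros((400,640),bool);roi[95:290,165:480]=1
H,S,V=[hsv[...,i].astype(int) for i in range(3)]
rep("brass",roi&(H>12)&(H<30)&(S>120)&(V>90))
rep("white",roi&(S<60)&(V>140))
rep("red",roi&((H<6)|(H>174))&(S>170)&(V>100))
# whole blobs by height
rep("tall",roi&(P[...,2]>10))
E
```

```text
brass [393 132   4   4  14] [394.5 133.3] med [ 733. -238.   25.] min [ 727. -243.   19.] max [ 736. -234.   30.]
brass [357 174  16  27 224] [365.2 186.8] med [ 565. -131.   60.] min [ 529. -154.   26.] max [ 595. -113.   83.]
brass [371 229   9  18  65] [375.6 237.6] med [ 416. -152.   48.] min [ 395. -160.   27.] max [ 438. -141.   57.]
white [439  95  15   2  15] [446.   95.3] med [ 857. -418.   -1.] min [ 856. -437.   -6.] max [ 861. -397.    4.]
white [402  97  12   2  14] [406.8  97.1] med [ 859. -292.   -0.] min [ 856. -311.   -6.] max [ 862. -278.    3.]
white [261 104  12   2  13] [266.2 104.2] med [859. 153.  -0.] min [856. 135.  -5.] max [860. 168.   5.]
white [200 107  15   2  15] [207.  107.1] med [860. 339.  -2.] min [856. 318.  -5.] max [862. 359.   3.]
white [220 106  13   2  15] [225.3 106.1] med [859. 282.   0.] min [528. 122.  -4.] max [861. 298. 769.]
white [168 109   3  48  56] [168.2 129.6] med [791. 460.   1.] min [707. 455.  -4.] max [857. 461.   6.]
white [343 171  16  18 209] [349.8 180.4] med [586. -89.  48.] min [ 566. -111.    1.] max [618. -69.  56.]
wh
[... 2865 characters left out ...]
 39.] min [ 492. -391.   21.] max [ 557. -329.   62.]
tall [303 225  36  36 573] [321.2 241. ] med [416.   4.  50.] min [368. -38.  19.] max [451.  48.  81.]
tall [360 227  22  21 200] [370.3 238.9] med [ 413. -137.   33.] min [ 392. -164.   22.] max [ 442. -111.   55.]
tall [165 234  19  19 280] [173.3 243. ] med [429. 420.  67.] min [410. 407.  19.] max [452. 438. 100.]
tall [195 248  24  24 405] [206.5 259.7] med [382. 338.  14.] min [352. 309.  11.] max [410. 368.  19.]
tall [ 396  251   68   39 1774] [430.  273.4] med [ 306. -307.   14.] min [ 263. -382.   10.] max [ 356. -218.   19.]
tall [247 256  13  12 119] [253.2 261.1] med [368. 198.  58.] min [353. 187.  15.] max [382. 214.  66.]
```

View pics/crop0.png

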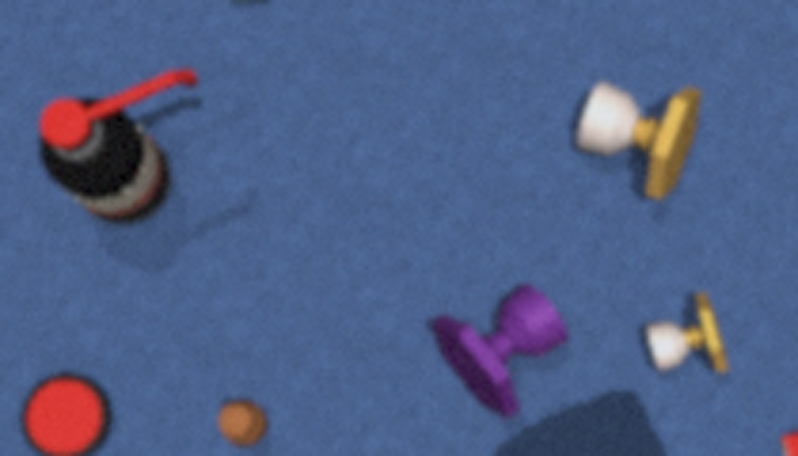

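The crop confirms it. The large white bowl on a brass foot (crop (640,140), top image (357,185)) is the ink_cup, and the brass/white one at crop (685,335) is smaller. Next I need the cup's axis, foot edge, pump axis and spout tip.

```bash
python3 - <<'E'
from h import *
for n in ("top","scene"):
    z=np.load(f"pics/{n}0.npz");im,P=z["im"],z["P"]
    hsv=cv2.cvtColor(im,cv2.COLOR_RGB2HSV);H,S,V=[hsv[...,i].astype(int) for i in range(3)]
    box=lambda a,b:np.all((P>a)&(P<b),-1)
    c=box([500,-200,5],[650,-50,95])
    br=P[c&(H>12)&(H<32)&(S>100)];wh=P[c&(S<80)&(V>110)]
    al=P[c]
    print(n,len(br),len(wh),"br",br.mean(0).round(1),"wh",wh.mean(0).round(1))
    f=br[br[:,2]>50]; m=f.mean(0);w,v=np.linalg.eigh(np.cov(f[:,:2].T));print("foot long dir",v[:,1].round(3),np.sqrt(w).round(1),m.round(1))
    e=f[f[:,2]>72];print("top edge",len(e),e.mean(0).round(1),e.min(0).round(),e.max(0).round())
    p=P[box([500,180,185],[680,340,215])&((H<6)|(H>174))&(S>150)]
    hd=P[box([500,260,190],[680,340,210])&((H<6)|(H>174))&(S>150)]
    (cx,cy),r=cv2.minEnclosingCircle(hd[:,:2].astype(np.float32));print("head",hd.mean(0).round(1),np.median(hd,0).round(1),cx,cy,r)
    s=P[box([500,180,150],[680,340,215])&((H<6)|(H>174))&(S>150)]
    s=s[np.argsort(s[:,1])][:12];print("tip side",s.round().tolist())
    # bottle body centre from collar
    b=P[box([500,240,30],[640,345,150])];print("bottle",b.min(0).round(),b.max(0).round())
E
```

```text
top 240 224 br [ 563.  -132.3   58.2] wh [584.1 -90.   46.4]
foot long dir [-0.905  0.426] [ 5.2 21. ] [ 563.3 -132.7   70.3]
top edge 82 [ 566.1 -131.4   77.9] [ 541. -146.   72.] [ 591. -117.   85.]
head [568.7 290.6 195. ] [569.3 291.6 195.2] 569.402587890625 283.97412109375 26.04753303527832
tip side [[600.0, 210.0, 179.0], [603.0, 210.0, 179.0], [598.0, 210.0, 178.0], [599.0, 211.0, 186.0], [603.0, 212.0, 179.0], [598.0, 212.0, 179.0], [601.0, 213.0, 188.0], [598.0, 213.0, 188.0], [596.0, 214.0, 184.0], [600.0, 216.0, 190.0], [599.0, 216.0, 187.0], [600.0, 218.0, 190.0]]
bottle [531. 258.  30.] [602. 330. 150.]
scene 394 107 br [ 573.2 -132.3   51.4] wh [592.8 -89.2  46.6]
foot long dir [-0.902  0.432] [ 3.8 20. ] [ 573.  -131.    65.9]
top edge 72 [ 572.2 -130.5   76.8] [ 548. -146.   72.] [ 596. -117.   82.]
head [573.9 292.7 193.7] [574.6 294.2 194. ] 575.9059448242188 285.2117919921875 26.460975646972656
tip side [[607.0, 210.0, 173.0], [604.0, 210.0, 180.0], [608.0, 211.0, 171.0], [607.0, 213.0, 166.0], [608.0, 214.0, 182.0], [607.0, 214.0, 169.0], [608.0, 215.0, 180.0], [603.0, 215.0, 186.0], [605.0, 215.0, 166.0], [609.0, 215.0, 174.0], [606.0, 215.0, 185.0], [606.0, 216.0, 173.0]]
bottle [539. 262.  30.] [609. 332. 150.]
```

```bash
cat >> h.py <<'E'
def plan(pos,yaw,tilt=0):
    """fractions of (turn, shift) to reach TCP pos with tool x at heading yaw (deg), body leaning back along -x by tilt deg"""
    o=ctrl.get_obs();R0=Rn.from_rotvec(o["orientation"])
    y=np.radians(yaw)
    x=np.array([np.cos(y),np.sin(y),0]);zz=np.array([0,0,-1.]);T=Rn.from_matrix(np.stack([x,np.cross(zz,x),zz],1))*Rn.from_euler("y",tilt,degrees=True)
    r=(R0.inv()*T).as_rotvec()/1.5; s=R0.inv().apply(np.array(pos)-o["ee_pos"])/200
    print("at",o["t"],o["ee_pos"].round(1),"turn",r.round(3),"shift",s.round(4), "zaxis",T.as_matrix()[:,2].round(2))
E
python3 -c "
from h import *
plan([580,-108,140],64.6)"
```

```text
at 0.1 [ 237.3 -577.6  200.8] turn [-0.001 -0.    -0.492] shift [ 2.477  -1.5203  0.3061] zaxis [ 0.  0. -1.]
```

servo_tool:
  rows:
    - [0,0,0,0.2,-0.12,0,0]
    - [0,0,0,0.4,-0.24,0,0]
    - [0,0,0,0.6,-0.36,0,0]
    - [0,0,0,0.8,-0.48,0,0]
    - [0,0,0,1,-0.6,0,0]

```text
t: 0.72
ee_pos: [377.5, -389.6, 201.2]
orientation: [-3.082, -0.608, 0.0]
ft_force: [-0.3, 0.5, 0.2]
width: 41.3
grasp_force: 0.0
```

servo_tool:
  rows:
    - [0,0,0,0.2,-0.12,0,0]
    - [0,0,0,0.4,-0.24,0,0]
    - [0,0,0,0.6,-0.36,0,0]
    - [0,0,0,0.8,-0.48,0,0]
    - [0,0,0,1,-0.6,0,0]
    - [0,0,0,1,-0.6,0,0]

```text
t: 1.48
ee_pos: [517.5, -201.9, 201.2]
orientation: [-3.081, -0.614, 0.0]
ft_force: [-0.6, -0.3, -0.8]
width: 1.0
grasp_force: 0.0
```

```bash
python3 -c "
from h import *
plan([585,-103,160],64.6)"
```

```text
at 1.475 [ 517.5 -201.9  201.2] turn [-0.    -0.    -0.489] shift [ 0.5013 -0.3273  0.2061] zaxis [ 0.  0. -1.]
```

servo_tool:
  rows:
    - [0,0,-0.12,0.12,-0.08,0.05,0]
    - [0,0,-0.24,0.25,-0.16,0.1,0]
    - [0,0,-0.36,0.37,-0.24,0.15,0]
    - [0,0,-0.489,0.5,-0.327,0.206,0]
    - [0,0,-0.489,0.5,-0.327,0.206,0]
    - [0,0,-0.489,0.5,-0.327,0.206,0]

```text
t: 2.22
ee_pos: [583.3, -106.6, 160.2]
orientation: [-2.661, -1.669, 0.001]
ft_force: [-0.6, -0.8, -0.3]
width: 0.8
grasp_force: 0.0
```

```bash
python3 - <<'E'
from h import *
im,d,ci=grab("wrist"); save("w1.png",im); P=pts(d,ci)
hsv=cv2.cvtColor(im,cv2.COLOR_RGB2HSV);H,S,V=[hsv[...,i].astype(int) for i in range(3)]
c=np.all((P>[500,-200,5])&(P<[650,-50,95]),-1)
b=c&(H>12)&(H<32)&(S>100);br=P[b]
print(len(br),br.mean(0).round(1),br.min(0).round(),br.max(0).round())
if len(br)>20:
  f=br[br[:,2]>72];print(len(f),f.mean(0).round(1))
  h=np.array([.429,.903]);w,v=np.linalg.eigh(np.cov(f[:,:2].T));print(v[:,1]);q=f[:,:2]@h;print("along h",np.percentile(q,[2,50,98]).round(1),"lat",np.percentile(f[:,:2]@[.903,-.429],[1,50,99]).round(1))
plan([580,-108,64],64.6)
E
```

```text
2674 [ 571.9 -130.2   57.6] [ 524. -163.    7.] [ 611. -107.   83.]
844 [ 570.9 -131.3   78.4]
[-0.9106973   0.41307436]
along h [119.3 126.8 131. ] lat [545.  571.9 598.7]
at 2.275 [ 583.4 -106.8  160.5] turn [-0.     0.    -0.005] shift [-0.0126 -0.0125  0.4823] zaxis [ 0.  0. -1.]
```

View pics/w1.png

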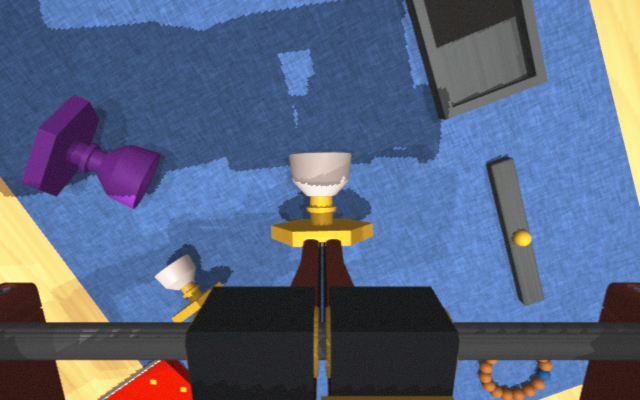

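The wrist view shows the cup foot's upper edge at (322,225), the stem at (320,208) and the bowl at (320,172), with the fingers just beyond the foot. Edge height and size check out. I lower the fingers between edge and bowl, above the rim, then push.

servo_tool:
  rows:
    - [0,0,0,0,0,0.15,0]
    - [0,0,0,0,0,0.3,0]
    - [0,0,0,0,0,0.4,0]
    - [0,0,0,0,0,0.475,0]
    - [0,0,0,0,0,0.475,0]

```text
t: 2.9
ee_pos: [583.1, -106.2, 64.7]
orientation: [-2.659, -1.671, 0.002]
ft_force: [-0.6, 1.0, 0.6]
width: 0.4
grasp_force: 0.0
```

servo_tool:
  rows:
    - [0,0,0,-0.04,0,0,0]
    - [0,0,0,-0.08,0,0,0]
    - [0,0,0,-0.12,0,0,0]
    - [0,0,0,-0.16,0,0,0]
    - [0,0,0,-0.2,0,0,0]
    - [0,0,0,-0.24,0,0,0]
    - [0,0,0,-0.28,0,0,0]
    - [0,0,0,-0.32,0,0,0]

```text
t: 3.9
ee_pos: [556.1, -163.8, 65.3]
orientation: [2.659, 1.673, 0.0]
ft_force: [-0.1, 0.1, -0.1]
width: 0.3
grasp_force: 0.0
```

```bash
python3 - <<'E'
from h import *
h=np.array([.429,.903,0]);l=np.array([.903,-.429,0])
for n in ("top","scene","wrist"):
    im,d,ci=grab(n);P=pts(d,ci);hsv=cv2.cvtColor(im,cv2.COLOR_RGB2HSV);H,S,V=[hsv[...,i].astype(int) for i in range(3)]
    c=np.all((P>[450,-260,5])&(P<[650,-40,130]),-1)
    if n=="scene": save("s2.png",cv2.resize(im[150:270,200:360],None,fx=4,fy=4))
    for k,m in (("br",c&(H>12)&(H<32)&(S>100)),("wh",c&(S<60)&(V>130))):
        q=P[m]; 
        if len(q)>5: print(n,k,len(q),"h",np.percentile(q@h,[2,50,98]).round(),"l",np.percentile(q@l,[2,50,98]).round(),"z",np.percentile(q[:,2],[2,50,98]).round())
plan([0,0,0],64.6)
E
```

```text
top br 28 h [135. 141. 148.] l [559. 567. 575.] z [38. 44. 52.]
top wh 74 h [165. 176. 186.] l [548. 562. 577.] z [42. 52. 59.]
scene br 401 h [117. 126. 143.] l [533. 575. 612.] z [13. 50. 80.]
scene wh 50 h [165. 177. 186.] l [552. 573. 586.] z [43. 51. 56.]
wrist br 5252 h [115. 126. 148.] l [530. 572. 613.] z [40. 72. 81.]
wrist wh 6213 h [152. 172. 189.] l [547. 571. 595.] z [36. 51. 56.]
at 4.05 [ 556.1 -163.7   65.3] turn [-0.     0.    -0.003] shift [-0.4671 -2.8605  0.3265] zaxis [ 0.  0. -1.]
```

View pics/s2.png

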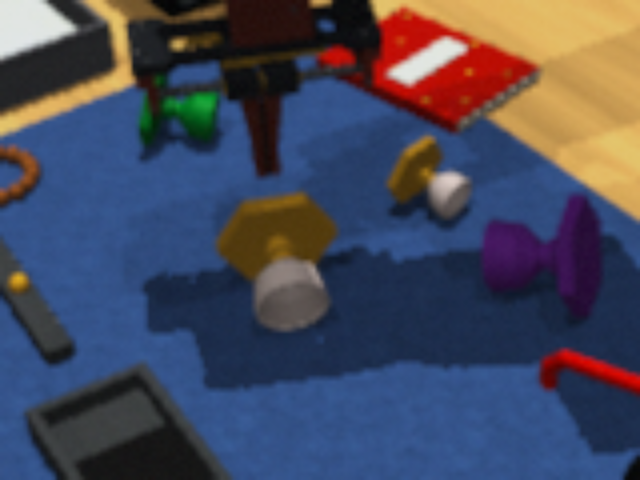

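The crop shows the cup still lying down with its foot at (275,235) and the finger past it at (265,165), so the finger slipped over. I go back, lower, and push in smaller checked steps.

servo_tool:
  rows:
    - [0,0,0,0,0,-0.25,0]
    - [0,0,0,0,0,-0.25,0]
    - [0,0,0,0.15,0,-0.25,0]
    - [0,0,0,0.3,0,-0.25,0]
    - [0,0,0,0.3,0,-0.25,0]

```text
t: 4.68
ee_pos: [582.6, -107.6, 114.7]
orientation: [-2.656, -1.676, 0.0]
ft_force: [-0.0, -0.5, 0.5]
width: 0.8
grasp_force: 0.0
```

```bash
python3 - <<'E'
from h import *
h=np.array([.429,.903,0])
im,d,ci=grab("wrist");P=pts(d,ci);o=ctrl.get_obs()
X=np.array(ci["R"])@o["ee_pos"]+ci["t"];u=np.array(ci["intrinsics"])@X;print("tcp px",u[:2]/u[2],X[2], o["ee_pos"],o["ee_pos"]@h)
# finger depth column
for v in range(180,300,10): print(v,d[v,300],d[v,322],P[v,322].round(),(P[v,322]@h).round(),im[v,322])
ci=ctrl.camera_info("scene");X=np.array(ci["R"])@o["ee_pos"]+ci["t"];u=np.array(ci["intrinsics"])@X;print(u[:2]/u[2])
im,d,ci=grab("scene");save("s3.png",cv2.resize(im[120:260,200:340],None,fx=4,fy=4))
E
```

```text
tcp px [321.13776649 245.4668144 ] 197.56449615086947 [ 581.99546544 -108.45575049  114.61726874] 151.74051198069097
180 252.46376 247.59213 [593. -87.  56.] 176.0 [248 238 231]
190 253.50812 249.75032 [590. -93.  55.] 169.0 [231 217 208]
200 260.1052 254.28181 [ 586. -100.   53.] 161.0 [208 188 181]
210 311.27853 261.66037 [ 583. -109.   48.] 152.0 [255 252 226]
220 313.7567 266.64545 [ 579. -116.   45.] 143.0 [255 252  87]
230 316.62103 267.13287 [ 576. -123.   47.] 136.0 [209 160  46]
240 287.8642 267.50168 [ 572. -130.   49.] 128.0 [231 181  58]
250 249.62411 165.22198 [587. -99. 145.] 162.0 [75 60 34]
260 238.58517 163.072 [ 585. -102.  148.] 159.0 [204 162  62]
270 141.16956 161.54713 [ 584. -106.  151.] 155.0 [191 172  75]
280 134.06786 162.90608 [ 582. -110.  151.] 150.0 [ 64  82 114]
290 82.998055 162.83058 [ 580. -114.  153.] 146.0 [ 67  87 119]
[268.8448649  195.64949811]
```

View pics/s3.png

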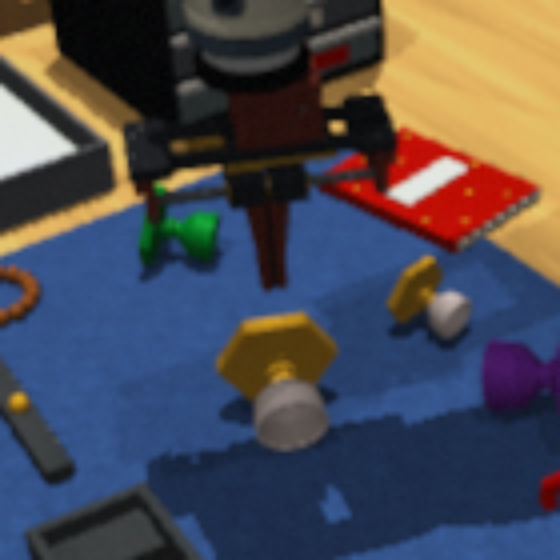

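servo_tool:
  rows:
    - [0,0,0,-0.01,0,0.1,0]
    - [0,0,0,-0.01,0,0.2,0]
    - [0,0,0,-0.01,0,0.27,0]
    - [0,0,0,-0.01,0,0.3,0]
    - [0,0,0,-0.01,0,0.3,0]

```text
t: 5.4
ee_pos: [581.2, -111.2, 55.0]
orientation: [-2.659, -1.673, 0.001]
ft_force: [0.2, 0.1, 1.6]
width: 0.2
grasp_force: 0.0
```

servo_tool:
  rows:
    - [0,0,0,-0.03,0,0,0]
    - [0,0,0,-0.06,0,0,0]
    - [0,0,0,-0.09,0,0,0]
    - [0,0,0,-0.12,0,0,0]
    - [0,0,0,-0.15,0,0,0]

```text
t: 6.02
ee_pos: [568.3, -138.5, 55.4]
orientation: [2.659, 1.673, 0.0]
ft_force: [0.1, 0.2, 0.3]
width: -0.1
grasp_force: 0.1
```

```bash
cat >> h.py <<'E'
def cup(cams=("top","scene","wrist"),lo=[450,-300,5],hi=[680,-40,130]):
    h=np.array([.429,.903,0]);l=np.array([.903,-.429,0])
    for n in cams:
        im,d,ci=grab(n);P=pts(d,ci);hsv=cv2.cvtColor(im,cv2.COLOR_RGB2HSV);H,S,V=[hsv[...,i].astype(int) for i in range(3)]
        c=np.all((P>lo)&(P<hi),-1)
        for k,m in (("br",c&(H>12)&(H<32)&(S>100)),("wh",c&(S<60)&(V>130))):
            q=P[m]
            if len(q)>5: print(n,k,len(q),"h",np.percentile(q@h,[2,50,98]).round(),"l",np.percentile(q@l,[2,50,98]).round(),"z",np.percentile(q[:,2],[2,50,98]).round(),"x",np.percentile(q[:,0],[2,50,98]).round(),"y",np.percentile(q[:,1],[2,50,98]).round())
    o=ctrl.get_obs();print(o["t"],o["ee_pos"].round(),"h",o["ee_pos"]@h,o["ft_force"].round(1))
E
python3 -c "
from h import *
cup()"
```

```text
scene br 340 h [ 97. 110. 131.] l [534. 582. 614.] z [20. 53. 82.] x [528. 573. 601.] y [-169. -151. -126.]
scene wh 11 h [163. 169. 174.] l [561. 569. 578.] z [18. 23. 64.] x [579. 587. 596.] y [-97. -91. -86.]
wrist br 6804 h [100. 111. 132.] l [531. 573. 613.] z [12. 51. 91.] x [526. 572. 601.] y [-168. -140. -125.]
wrist wh 6793 h [139. 163. 175.] l [547. 571. 595.] z [23. 66. 74.] x [563. 585. 611.] y [-121.  -99.  -80.]
6.175 [ 568. -138.   55.] h 118.80475736106314 [ 0.9  0.4 -0.4]
```

servo_tool:
  rows:
    - [0,0,0,-0.04,0,0,0]
    - [0,0,0,-0.08,0,0,0]
    - [0,0,0,-0.12,0,0,0]
    - [0,0,0,-0.16,0,0,0]
    - [0,0,0,-0.2,0,0,0]
    - [0,0,0,-0.22,0,0,0]

```text
t: 6.92
ee_pos: [549.0, -178.3, 55.2]
orientation: [-2.659, -1.672, 0.0]
ft_force: [0.1, -0.2, -1.1]
width: 0.5
grasp_force: 0.4
```

```bash
python3 -c "
from h import *
cup()"
```

```text
scene br 299 h [ 55.  94. 129.] l [533. 583. 614.] z [ 7. 23. 59.] x [514. 568. 591.] y [-206. -161. -126.]
scene wh 28 h [ 97. 109. 124.] l [557. 567. 588.] z [48. 51. 70.] x [551. 559. 584.] y [-155. -146. -133.]
wrist br 5385 h [52. 71. 89.] l [531. 573. 614.] z [ 28.  44. 102.] x [513. 554. 590.] y [-207. -184. -152.]
wrist wh 11293 h [ 91. 113. 139.] l [547. 572. 596.] z [51. 65. 99.] x [543. 565. 592.] y [-165. -144. -117.]
7.075 [ 549. -178.   55.] h 74.95810174059037 [-0.1 -0.5  0.6]
```

servo_tool:
  rows:
    - [0,0,0,-0.02,0,-0.03,0]
    - [0,0,0,-0.05,0,-0.06,0]
    - [0,0,0,-0.1,0,-0.08,0]
    - [0,0,0,-0.15,0,-0.1,0]
    - [0,0,0,-0.22,0,-0.12,0]
    - [0,0,0,-0.3,0,-0.12,0]
    - [0,0,0,-0.38,0,-0.12,0]
    - [0,0,0,-0.46,0,-0.12,0]

```text
t: 8.07
ee_pos: [508.8, -261.7, 79.1]
orientation: [-2.659, -1.673, 0.0]
ft_force: [0.2, -0.7, -0.2]
width: 0.4
grasp_force: 0.0
```

```bash
python3 -c "
from h import *
cup()"
```

```text
top br 297 h [ 25.  70. 102.] l [531. 553. 595.] z [ 7. 12. 17.] x [504. 527. 578.] y [-227. -171. -147.]
top wh 95 h [50. 64. 84.] l [545. 565. 583.] z [37. 44. 79.] x [518. 539. 554.] y [-199. -185. -162.]
scene br 346 h [ 32.  73. 105.] l [533. 574. 613.] z [ 6. 11. 39.] x [506. 553. 585.] y [-223. -179. -146.]
scene wh 27 h [41. 50. 81.] l [547. 562. 583.] z [45. 51. 74.] x [519. 532. 546.] y [-211. -197. -164.]
wrist br 2916 h [ 24.  58. 103.] l [530. 571. 615.] z [11. 12. 14.] x [505. 541. 585.] y [-231. -197. -146.]
wrist wh 9184 h [39. 64. 88.] l [548. 573. 597.] z [42. 52. 76.] x [520. 545. 569.] y [-213. -188. -164.]
8.225 [ 509. -261.   79.] h -17.7492592528017 [ 0.2 -0.2 -0.3]
```

The cup is standing, with its foot centre near (544,-188). Next I set up a two-finger fork behind the foot.

```bash
python3 -c "
from h import *
plan([533,-255,79],81,8)
plan([533,-255,5],81,8)"
```

```text
at 8.225 [ 509.  -261.5   79.1] turn [ 0.013  0.092 -0.194] shift [0.0813 0.0938 0.0007] zaxis [ 0.02  0.14 -0.99]
at 8.225 [ 509.  -261.5   79.1] turn [ 0.013  0.092 -0.194] shift [0.0812 0.0939 0.3707] zaxis [ 0.02  0.14 -0.99]
```

servo_tool:
  rows:
    - [0.007,0.046,-0.1,0.04,0.05,0,30]
    - [0.013,0.092,-0.194,0.081,0.094,0,30]
    - [0.013,0.092,-0.194,0.081,0.094,0.1,30]
    - [0.013,0.092,-0.194,0.081,0.094,0.22,30]
    - [0.013,0.092,-0.194,0.081,0.094,0.32,30]
    - [0.013,0.092,-0.194,0.081,0.094,0.365,30]
    - [0.013,0.092,-0.194,0.081,0.094,0.365,30]
    - [0.013,0.092,-0.194,0.081,0.094,0.365,30]

```text
t: 9.22
ee_pos: [534.0, -254.4, 6.8]
orientation: [-2.317, -1.981, -0.162]
ft_force: [-0.0, 0.5, 0.1]
width: 30.0
grasp_force: 0.0
```

```bash
python3 -c "
from h import *
cup(('wrist',))
plan([554,-117,6],81,8)"
```

```text
wrist br 3765 h [-2. 29. 67.] l [529. 583. 616.] z [ 11.  12. 130.] x [504. 538. 585.] y [-253. -222. -171.]
wrist wh 21018 h [39. 67. 88.] l [548. 572. 597.] z [42. 58. 76.] x [520. 545. 569.] y [-213. -185. -164.]
9.275 [ 534. -254.    7.] h -0.690799840981922 [ 1.7 -0.7  0.6]
at 9.275 [ 534.1 -254.5    7. ] turn [0.001 0.001 0.001] shift [ 0.6873 -0.0086  0.1007] zaxis [ 0.02  0.14 -0.99]
```

servo_tool:
  rows:
    - [0,0,0,0.05,0,0.009,30]
    - [0,0,0,0.11,0,0.018,30]
    - [0,0,0,0.18,0,0.028,30]
    - [0,0,0,0.25,0,0.038,30]
    - [0,0,0,0.32,0,0.048,30]
    - [0,0,0,0.4,0,0.059,30]
    - [0,0,0,0.48,0,0.07,30]
    - [0,0,0,0.56,0,0.081,30]
    - [0,0,0,0.63,0,0.091,30]
    - [0,0,0,0.687,0,0.099,30]

```text
t: 10.52
ee_pos: [555.1, -116.1, 5.7]
orientation: [-2.316, -1.981, -0.162]
ft_force: [-1.0, -3.2, 2.9]
width: 29.8
grasp_force: 1.7
```

```bash
python3 - <<'E'
from h import *
cup(('wrist','top'),hi=[680,100,130])
im,d,ci=grab("wrist");save("w4.png",im);P=pts(d,ci)
hsv=cv2.cvtColor(im,cv2.COLOR_RGB2HSV);H,S,V=[hsv[...,i].astype(int) for i in range(3)]
m=((H<6)|(H>174))&(S>150)&(P[...,2]>150)&(P[...,1]>150)
print(m.sum()); 
if m.sum(): q=P[m];print(q.min(0),q.max(0))
E
```

```text
wrist br 5566 h [132. 180. 196.] l [502. 535. 584.] z [ 11.  12. 130.] x [518. 562. 599.] y [-115.  -68.  -51.]
wrist wh 18576 h [132. 153. 181.] l [519. 545. 569.] z [43. 57. 76.] x [534. 558. 583.] y [-117.  -96.  -68.]
top br 21 h [188. 192. 197.] l [548. 556. 564.] z [ 7. 11. 15.] x [576. 585. 592.] y [-72. -65. -59.]
top wh 11 h [151. 158. 164.] l [547. 550. 554.] z [37. 41. 46.] x [561. 565. 569.] y [-100.  -95.  -87.]
10.625 [ 555. -116.    6.] h 133.716416205353 [ 0.1  0.6 -0.2]
0
```

View pics/w4.png

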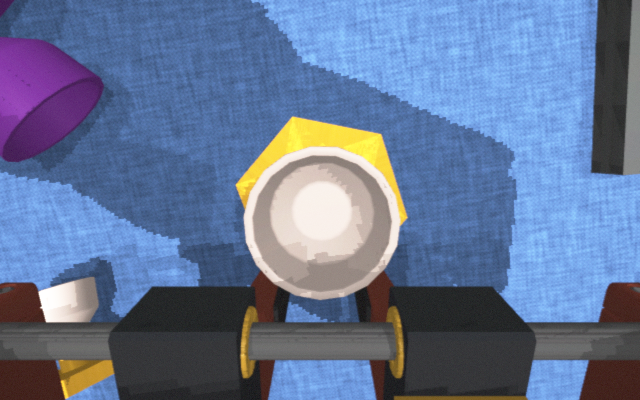

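The wrist view shows the rim at (322,222), the foot ahead of it at (320,160), and the fingers under the bowl. The fork rode over the foot, so the true tips sit higher than the TCP reading. I back off and lower.

servo_tool:
  rows:
    - [0,0,0,-0.06,0,-0.009,30]
    - [0,0,0,-0.13,0,-0.018,30]
    - [0,0,0,-0.2,0,-0.028,30]
    - [0,0,0,-0.22,0,-0.031,30]
    - [0,0,0,-0.22,0,-0.031,30]

```text
t: 11.3
ee_pos: [548.0, -161.6, 5.7]
orientation: [-2.318, -1.979, -0.162]
ft_force: [-0.8, -0.7, 0.6]
width: 29.9
grasp_force: 0.0
```

```bash
python3 - <<'E'
from h import *
cup(('wrist',),lo=[480,-140,5],hi=[680,100,90])
im,d,ci=grab("wrist");P=pts(d,ci);o=ctrl.get_obs()
X=np.array(ci["R"])@o["ee_pos"]+ci["t"];u=np.array(ci["intrinsics"])@X;print(u[:2]/u[2],o["ee_pos"])
save("w5.png",im[200:400,200:440])
q=P[(P[...,2]>-5)&(P[...,2]<35)&(im.sum(-1)<260)&(im[...,0]>im[...,2]+10)&(np.abs(P[...,0]-o["ee_pos"][0])<45)&(np.abs(P[...,1]-o["ee_pos"][1])<35)]
print(len(q)); print(np.percentile(q,[1,5,50,95],axis=0).round() if len(q) else 0)
E
```

```text
wrist br 3621 h [117. 128. 165.] l [501. 556. 586.] z [11. 12. 14.] x [518. 555. 600.] y [-133. -120.  -79.]
wrist wh 21784 h [133. 162. 182.] l [519. 542. 568.] z [42. 58. 76.] x [534. 559. 583.] y [-115.  -86.  -66.]
11.35 [ 548. -161.    6.] h 89.58776631221085 [-0.5 -1.1 -0.5]
[321.29003202 243.15573564] [ 548.05733411 -160.86405468    5.69662839]
153
[[ 526. -158.   28.]
 [ 527. -157.   29.]
 [ 533. -152.   32.]
 [ 572. -150.   35.]]
```

View pics/w5.png

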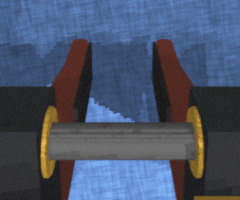

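The crop shows the two finger tips at crop (80,42) and (163,42), clear of the cup. Now I lower and check for desk contact.

servo_tool:
  rows:
    - [0,0,0,0,0,0.01,30]
    - [0,0,0,0,0,0.02,30]
    - [0,0,0,0,0,0.02,30]

```text
t: 11.78
ee_pos: [548.1, -160.1, 1.5]
orientation: [-2.316, -1.981, -0.161]
ft_force: [-0.8, 0.6, -0.2]
width: 30.4
grasp_force: 0.0
```

servo_tool:
  rows:
    - [0,0,0,0,0,0.01,30]
    - [0,0,0,0,0,0.01,30]

```text
t: 12.02
ee_pos: [548.2, -160.0, -0.4]
orientation: [-2.316, -1.98, -0.162]
ft_force: [0.2, -0.1, -0.4]
width: 30.1
grasp_force: 0.0
```

servo_tool:
  rows:
    - [0,0,0,0,0,0.01,30]
    - [0,0,0,0,0,0.01,30]

```text
t: 12.28
ee_pos: [548.2, -159.8, -2.3]
orientation: [-2.316, -1.98, -0.162]
ft_force: [-0.2, -0.6, -0.0]
width: 29.7
grasp_force: 0.0
```

No contact, so the tips are only a few mm above the desk now. I push.

servo_tool:
  rows:
    - [0,0,0,0.06,0,0.0085,30]
    - [0,0,0,0.12,0,0.017,30]
    - [0,0,0,0.19,0,0.027,30]
    - [0,0,0,0.26,0,0.0365,30]
    - [0,0,0,0.34,0,0.048,30]
    - [0,0,0,0.42,0,0.059,30]
    - [0,0,0,0.5,0,0.07,30]
    - [0,0,0,0.58,0,0.0815,30]
    - [0,0,0,0.66,0,0.0925,30]
    - [0,0,0,0.74,0,0.104,30]

```text
t: 13.52
ee_pos: [571.7, -11.2, -2.3]
orientation: [-2.316, -1.981, -0.162]
ft_force: [-0.4, -3.0, 1.0]
width: 30.2
grasp_force: 1.9
```

```bash
python3 - <<'E'
from h import *
cup(('wrist','top','scene'),lo=[480,-140,5],hi=[680,180,90])
im,d,ci=grab("wrist");P=pts(d,ci)
hsv=cv2.cvtColor(im,cv2.COLOR_RGB2HSV);H,S,V=[hsv[...,i].astype(int) for i in range(3)]
m=((H<6)|(H>174))&(S>150)&(P[...,2]>140)&(P[...,1]>150)
print(m.sum()); 
if m.sum(): q=P[m];print(q.min(0),q.max(0))
E
```

```text
wrist br 4681 h [249. 285. 296.] l [472. 503. 555.] z [11. 12. 14.] x [534. 578. 615.] y [ 2. 39. 53.]
wrist wh 21092 h [233. 253. 282.] l [490. 515. 539.] z [43. 58. 76.] x [550. 574. 599.] y [-13.   8.  36.]
top br 72 h [267. 289. 298.] l [483. 495. 529.] z [ 6. 11. 38.] x [557. 570. 606.] y [31. 45. 56.]
scene br 439 h [237. 271. 300.] l [476. 516. 554.] z [ 6. 11. 39.] x [538. 584. 616.] y [-16.  25.  55.]
scene wh 29 h [239. 245. 250.] l [498. 509. 522.] z [42. 46. 50.] x [556. 564. 577.] y [-4.  2. 12.]
13.675 [571. -11.  -2.] h 235.18802664467722 [-0.8 -0.5 -0.5]
0
```

servo_tool:
  rows:
    - [0,0,0,-0.08,0,-0.012,30]
    - [0,0,0,-0.16,0,-0.023,30]
    - [0,0,0,-0.24,0,-0.034,30]
    - [0,0,0,-0.24,0,-0.034,30]

```text
t: 14.22
ee_pos: [563.8, -62.0, -2.2]
orientation: [-2.319, -1.977, -0.162]
ft_force: [-0.8, -0.2, 0.2]
width: 29.7
grasp_force: 0.0
```

servo_tool:
  rows:
    - [0,0,0,0,0,0.008,30]
    - [0,0,0,0,0,0.015,30]
    - [0,0,0,0,0,0.015,30]

```text
t: 14.6
ee_pos: [564.0, -59.2, -5.4]
orientation: [-2.316, -1.981, -0.161]
ft_force: [-0.2, 0.5, -0.9]
width: 30.2
grasp_force: 0.0
```

```bash
python3 - <<'E'
from h import *
o=ctrl.get_obs();print(o["ee_pos"],o["ft_force"])
cup(('wrist',),lo=[480,-60,5],hi=[680,180,90])
a=[]
for n in ("scene","wrist"):
    im,d,ci=grab(n)
    X=np.array(ci["R"])@o["ee_pos"]+ci["t"];u=np.array(ci["intrinsics"])@X;u=(u/u[2])[:2];print(n,u)
    cx,cy=int(u[0]),int(u[1]);w=40 if n=="scene" else 70
    a.append(cv2.resize(im[max(0,cy-w):cy+w,cx-w:cx+w],(390,390)))
save("c6.png",np.hstack(a))
E
```

```text
[563.98064701 -59.23635742  -5.37263568] [-0.15203654  0.45812589 -0.88709986]
wrist br 4245 h [219. 229. 266.] l [474. 526. 556.] z [11. 12. 14.] x [534. 572. 616.] y [-29. -15.  19.]
wrist wh 24818 h [235. 262. 282.] l [489. 513. 538.] z [42. 56. 76.] x [550. 575. 600.] y [-11.  17.  36.]
14.65 [564. -59.  -5.] h 188.45693044684177 [ 0.1 -0.5 -0.1]
scene [285.94366364 233.23252696]
wrist [321.07339012 243.50107102]
```

View pics/c6.png

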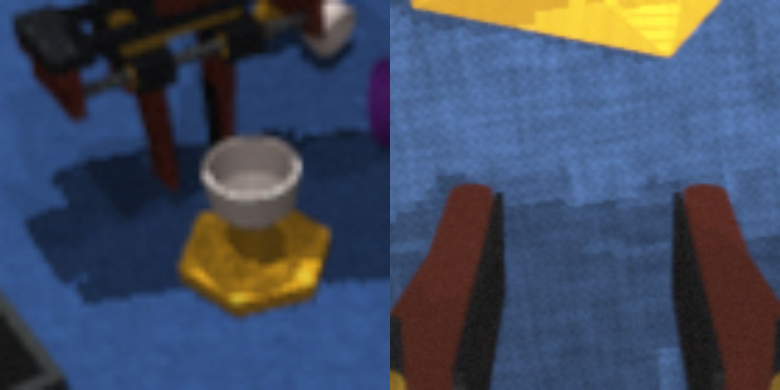

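Scene crop: cup upright on its foot at (255,250), with the left fingertip at (172,190). The wrist half shows the tips at (470,190) and (700,190), clear of the foot. I continue down until I feel the desk.

servo_tool:
  rows:
    - [0,0,0,0,0,0.01,30]
    - [0,0,0,0,0,0.01,30]

```text
t: 15.0
ee_pos: [564.0, -59.3, -7.3]
orientation: [-2.316, -1.98, -0.162]
ft_force: [0.9, -0.6, 0.3]
width: 29.9
grasp_force: 0.0
```

servo_tool:
  rows:
    - [0,0,0,0,0,0.01,30]
    - [0,0,0,0,0,0.01,30]

```text
t: 15.25
ee_pos: [564.1, -59.1, -9.3]
orientation: [-2.316, -1.98, -0.162]
ft_force: [0.4, 0.6, -0.3]
width: 30.1
grasp_force: 0.0
```

servo_tool:
  rows:
    - [0,0,0,0,0,0.01,30]
    - [0,0,0,0,0,0.01,30]

```text
t: 15.5
ee_pos: [564.1, -58.8, -11.3]
orientation: [-2.316, -1.98, -0.162]
ft_force: [0.2, -0.7, 0.5]
width: 30.0
grasp_force: 0.0
```

servo_tool:
  rows:
    - [0,0,0,0,0,0.01,30]
    - [0,0,0,0,0,0.01,30]

```text
t: 15.75
ee_pos: [564.2, -58.6, -13.3]
orientation: [-2.316, -1.98, -0.162]
ft_force: [-0.3, -0.3, -0.2]
width: 30.3
grasp_force: 0.0
```

servo_tool:
  rows:
    - [0,0,0,0,0,0.01,30]
    - [0,0,0,0,0,0.01,30]

```text
t: 16.0
ee_pos: [564.2, -58.3, -15.3]
orientation: [-2.316, -1.98, -0.162]
ft_force: [-0.2, 0.5, -0.1]
width: 30.0
grasp_force: 0.0
```

```bash
python3 - <<'E'
from h import *
o=ctrl.get_obs();im,d,ci=grab("wrist");P=pts(d,ci)
print(o["ee_pos"])
for c in (347,352,293,289):
  for v in range(232,262,4): print(c,v,round(float(d[v,c])),P[v,c].round(),im[v,c])
X=np.array(ci["R"])@o["ee_pos"]+ci["t"];print(X)
Pm=pts(d,ci);print("mat z",np.median(Pm[20:200,100:200,2]),np.median(Pm[20:100,450:550,2]))
im,d,ci=grab("scene");P=pts(d,ci);q=P[(np.abs(P[...,0]-564)<40)&(np.abs(P[...,1]+58)<25)&(P[...,2]>4)&(P[...,2]<60)];print(len(q),q[np.argsort(q[:,2])][:12].round())
E
```

```text
[564.23202704 -58.30059582 -15.25175945]
347 232 180 [579. -50.   1.] [ 71 101 143]
347 236 181 [578. -52.   0.] [ 67  95 140]
347 240 181 [578. -55.  -0.] [ 74 104 151]
347 244 180 [578. -56.   1.] [ 57  79 117]
347 248 181 [577. -58.   1.] [ 61  82 119]
347 252 181 [577. -61.   1.] [ 57  80 113]
347 256 182 [577. -63.   0.] [ 52  70 104]
347 260 182 [577. -65.   1.] [ 54  73 108]
352 232 179 [581. -50.   2.] [ 70  94 138]
352 236 180 [581. -53.   1.] [ 62  87 129]
352 240 181 [581. -55.   0.] [ 56  78 114]
352 244 181 [580. -57.   1.] [45 58 82]
352 248 173 [580. -57.   9.] [46 57 80]
352 252 175 [579. -59.   7.] [40 51 73]
352 256 175 [579. -61.   7.] [35 45 62]
352 260 174 [579. -63.   8.] [37 45 62]
293 232 180 [552. -46.   1.] [ 84 114 170]
293 236 180 [551. -48.   1.] [ 66  87 131]
293 240 179 [551. -50.   2.] [ 65  91 132]
293 244 181 [551. -52.   0.] [ 63  88 122]
293 248 182 [550. -54.   0.] [ 68  94 134]
293 252 181 [550. -56.   1.] [ 62  87 127]
293 256 182 [550. -58.   1.] [ 63  83 122]
293 260 183 [549. -61.  -0.] [ 52  71 101]
289 232 180 [550. -46.   1.] [ 81 112 163]
289 236 181 [549. -48.   0.] [ 63  87 129]
289 240 180 [549. -50.   1.] [ 61  89 132]
289 244 171 [550. -49.  11.] [36 35 38]
289 248 167 [550. -50.  14.] [26 27 26]
289 252 164 [550. -51.  17.] [27 28 27]
289 256 164 [550. -53.  18.] [28 31 30]
289 260 164 [550. -55.  18.] [25 22 21]
[ -0.22915016  22.35432468 197.27627482]
mat z 0.8265841200975932 0.9823538473995347
136 [[586. -73.   6.]
 [585. -54.   7.]
 [582. -53.   9.]
 [589. -64.  10.]
 [586. -72.  11.]
 [585. -54.  11.]
 [590. -57.  11.]
 [590. -51.  12.]
 [589. -52.  15.]
 [585. -53.  15.]
 [589. -62.  15.]
 [548. -70.  15.]]
```

The open fingers retract, so the tips are about 6 mm up with the TCP at -15. To keep the gripper body clear of the rim I tilt more and narrow the fork, then feel for the desk.

servo_tool:
  rows:
    - [0,0,0,-0.01,0,-0.06,20]
    - [0,0.07,0,-0.02,0,-0.06,20]
    - [0,0.14,0,-0.02,0,-0.06,20]
    - [0,0.14,0,-0.02,0,-0.06,20]
    - [0,0.14,0,-0.02,0,-0.06,20]

```text
t: 16.73
ee_pos: [563.5, -64.1, -3.4]
orientation: [-2.198, -1.879, -0.386]
ft_force: [-0.5, -0.3, -0.7]
width: 20.2
grasp_force: 0.0
```

```bash
cat > tip.py <<'E'
from h import *
o=ctrl.get_obs();im,d,ci=grab("wrist");P=pts(d,ci)
print(o["ee_pos"],o["ft_force"],o["width"])
m=(P[...,2]>4)&(P[...,2]<40)&(im.sum(-1)<150)&(np.abs(P[...,1]-o["ee_pos"][1])<40)&(np.abs(P[...,0]-o["ee_pos"][0])<40)
q=P[m];print(len(q));q=q[np.argsort(q[:,2])];print(q[:8].round(),q[len(q)//10].round())
E
python3 tip.py; python3 -c "
from h import *
cup(('wrist',),lo=[480,-60,5],hi=[680,180,90])"
```

```text
[563.45786606 -64.09539582  -3.42713563] [-0.54524369 -0.26049688 -0.74953309] 20.183812097442107
743
[[553. -66.  19.]
 [551. -81.  19.]
 [571. -81.  19.]
 [552. -75.  19.]
 [572. -76.  19.]
 [551. -78.  19.]
 [552. -73.  19.]
 [553. -68.  19.]] [553. -64.  21.]
wrist br 9657 h [219. 241. 274.] l [473. 521. 554.] z [10. 12. 14.] x [536. 571. 614.] y [-27.  -5.  28.]
wrist wh 13524 h [233. 264. 281.] l [489. 513. 539.] z [42. 52. 76.] x [550. 577. 600.] y [-12.  18.  35.]
16.825 [564. -63.  -3.] h 184.5380958948102 [-0.3 -0.9 -0.2]
```

```bash
python3 -c "
from h import *
plan([562.5,-68,-12],81.4,28)"
```

```text
at 16.825 [563.5 -63.4  -3.4] turn [ 0.002  0.094 -0.003] shift [-0.0369 -0.0017  0.0324] zaxis [ 0.07  0.46 -0.88]
```

servo_tool:
  rows:
    - [0,0.094,0,-0.037,0,0.01,20]
    - [0,0.094,0,-0.037,0,0.032,20]
    - [0,0.094,0,-0.037,0,0.032,20]
    - [0,0.094,0,-0.037,0,0.032,20]

```text
t: 17.32
ee_pos: [562.7, -67.7, -12.0]
orientation: [-2.109, -1.806, -0.526]
ft_force: [-0.3, -0.5, 0.4]
width: 19.9
grasp_force: 0.0
```

```bash
python3 tip.py; python3 -c "
from h import *
plan([562.5,-68,-18],81.4,28)"
```

```text
[562.68945888 -67.67480067 -12.01079178] [-0.34240446 -0.50190335  0.39982643] 19.872864429513083
628
[[550. -86.   8.]
 [570. -89.   8.]
 [550. -86.   8.]
 [550. -86.   8.]
 [570. -86.   8.]
 [550. -87.   9.]
 [550. -82.   9.]
 [551. -79.   9.]] [552. -70.  15.]
at 17.375 [562.8 -67.7 -11.9] turn [ 0.002 -0.    -0.002] shift [-0.0156 -0.0013  0.0261] zaxis [ 0.07  0.46 -0.88]
```

servo_tool:
  rows:
    - [0,0,0,-0.008,0,0.014,20]
    - [0,0,0,-0.013,0,0.022,20]
    - [0,0,0,-0.0165,0,0.0282,20]
    - [0,0,0,-0.0165,0,0.0282,20]

```text
t: 17.88
ee_pos: [563.3, -67.9, -14.7]
orientation: [-2.106, -1.804, -0.533]
ft_force: [-8.2, -2.4, 37.2]
width: 20.1
grasp_force: 18.5
```

```bash
python3 tip.py; python3 -c "
from h import *
o=ctrl.get_obs()
plan(o['ee_pos']+np.array([.149,.989,0])*100,81.4,28)"
```

```text
[563.32043923 -67.91257682 -14.65913922] [-8.20682743 -2.44714854 37.20161564] 20.116063167486065
714
[[551. -84.   5.]
 [570. -88.   5.]
 [571. -86.   5.]
 [550. -87.   6.]
 [550. -87.   6.]
 [551. -79.   6.]
 [550. -86.   6.]
 [550. -86.   6.]] [570. -91.  14.]
at 17.925 [563.3 -67.9 -14.6] turn [ 0.003 -0.003 -0.002] shift [ 0.4403 -0.0027  0.2371] zaxis [ 0.07  0.46 -0.88]
```

servo_tool:
  rows:
    - [0,0,0,0.0125,0,-0.0215,20]
    - [0,0,0,0.0125,0,-0.0215,20]

```text
t: 18.18
ee_pos: [563.1, -68.7, -13.4]
orientation: [-2.11, -1.805, -0.528]
ft_force: [0.4, -0.1, 0.8]
width: 20.0
grasp_force: 0.4
```

```bash
python3 -c "
from h import *
cup(('wrist',),lo=[480,-60,5],hi=[680,180,90])
o=ctrl.get_obs();print(o['ft_force'])
plan(o['ee_pos']+np.array([.149,.989,0])*100,81.4,28)"
```

```text
wrist br 11980 h [219. 245. 280.] l [474. 520. 553.] z [ 8. 12. 26.] x [536. 572. 614.] y [-28.  -1.  32.]
wrist wh 6976 h [232. 263. 277.] l [491. 512. 539.] z [42. 50. 76.] x [550. 575. 598.] y [-13.  19.  31.]
18.225 [563. -69. -14.] h 179.56340895365756 [1.2 0.1 2.8]
[1.23246501 0.12505013 2.79562208]
at 18.225 [563.1 -68.7 -13.7] turn [ 0.003 -0.    -0.003] shift [ 0.4414 -0.0032  0.235 ] zaxis [ 0.07  0.46 -0.88]
```

servo_tool:
  rows:
    - [0,0,0,0.066,0,0.0352,20]
    - [0,0,0,0.132,0,0.0703,20]
    - [0,0,0,0.198,0,0.1054,20]
    - [0,0,0,0.264,0,0.1406,20]
    - [0,0,0,0.33,0,0.1757,20]
    - [0,0,0,0.396,0,0.2108,20]
    - [0,0,0,0.462,0,0.246,20]
    - [0,0,0,0.528,0,0.2811,20]
    - [0,0,0,0.594,0,0.3162,20]
    - [0,0,0,0.66,0,0.3514,20]

```text
t: 19.48
ee_pos: [586.4, 79.4, -13.9]
orientation: [-2.111, -1.805, -0.528]
ft_force: [-0.7, -7.3, 6.2]
width: 19.7
grasp_force: 4.0
```

```bash
python3 - <<'E'
from h import *
cup(('wrist','scene'),lo=[480,-10,5],hi=[680,225,90])
im,d,ci=grab("wrist");P=pts(d,ci);np.savez("pics/w7.npz",im=im,P=P);save("w7.png",im)
hsv=cv2.cvtColor(im,cv2.COLOR_RGB2HSV);H,S,V=[hsv[...,i].astype(int) for i in range(3)]
m=((H<6)|(H>174))&(S>150)&(P[...,2]>140)&(P[...,1]>150)&(P[...,2]<210)
print(m.sum()); 
if m.sum(): q=P[m];print(q.min(0),q.max(0),np.median(q,0))
E
```

```text
wrist br 9791 h [317. 339. 377.] l [437. 487. 515.] z [11. 12. 14.] x [543. 583. 624.] y [ 79. 100. 127.]
wrist wh 18257 h [333. 367. 383.] l [451. 473. 500.] z [42. 58. 76.] x [559. 585. 608.] y [ 95. 129. 144.]
scene br 541 h [269. 372. 403.] l [438. 482. 518.] z [ 7. 11. 78.] x [547. 595. 624.] y [ 15. 131. 163.]
scene wh 146 h [304. 348. 387.] l [450. 473. 501.] z [37. 52. 75.] x [559. 575. 610.] y [ 66. 111. 148.]
19.575 [586.  81. -14.] h 324.57716799032306 [0.5 2.4 3.7]
0
```

```bash
python3 - <<'E'
from h import *
def ray(ci,uv,z):
    K=np.array(ci["intrinsics"]);R=np.array(ci["R"]);t=np.array(ci["t"])
    D=R.T@np.linalg.inv(K)@[uv[0],uv[1],1];C=-R.T@t;return C+D*(z-C[2])/D[2]
for n in ("top","scene"):
    ci=ctrl.camera_info(n);im=np.load(f"pics/{n}0.npz")["im"];P=np.load(f"pics/{n}0.npz")["P"]
    hsv=cv2.cvtColor(im,cv2.COLOR_RGB2HSV);H,S,V=[hsv[...,i].astype(int) for i in range(3)]
    m=(((H<7)|(H>173))&(S>150)&(V>80)&np.all((P>[500,190,140])&(P<[680,340,215]),-1)).astype(np.uint8)
    dt=cv2.distanceTransform(cv2.resize(m,None,fx=8,fy=8,interpolation=cv2.INTER_LINEAR),cv2.DIST_L2,5)
    _,r,_,loc=cv2.minMaxLoc(dt);c=np.array(loc)/8-.44
    v,u=np.nonzero(m);far=np.argsort(-np.hypot(u-c[0],v-c[1]))[:5]
    print(n,"head px",c,r/8,"world@196",ray(ci,c,196).round(1),"far px",list(zip(u[far],v[far])),[ray(ci,(u[i],v[i]),175).round() for i in far[:3]])
    print("tip lowest row px:",[(int(a),int(b)) for a,b in zip(u,v) if np.hypot(a-u[far[0]],b-v[far[0]])<8])
E
```

```text
top head px [206.935 182.56 ] 6.0 world@196 [566.8 292.9 196. ] far px [(np.int64(240), np.int64(169)), (np.int64(240), np.int64(170)), (np.int64(240), np.int64(171)), (np.int64(239), np.int64(169)), (np.int64(239), np.int64(170))] [array([604., 210., 175.]), array([601., 210., 175.]), array([599., 210., 175.])]
tip lowest row px: [(234, 169), (236, 169), (237, 169), (238, 169), (239, 169), (240, 169), (233, 170), (234, 170), (235, 170), (236, 170), (237, 170), (238, 170), (239, 170), (240, 170), (233, 171), (234, 171), (235, 171), (236, 171), (237, 171), (238, 171), (239, 171), (240, 171), (233, 172), (234, 172)]
scene head px [373.31 250.56] 6.4941864013671875 world@196 [576.2 298.6 196. ] far px [(np.int64(336), np.int64(240)), (np.int64(336), np.int64(241)), (np.int64(336), np.int64(242)), (np.int64(336), np.int64(243)), (np.int64(336), np.int64(244))] [array([601., 206., 175.]), array([603., 208., 175.]), array([605., 211., 175.])]
tip lowest row px: [(340, 238), (341, 238), (342, 238), (338, 239), (339, 239), (340, 239), (341, 239), (342, 239), (343, 239), (336, 240), (337, 240), (338, 240), (339, 240), (340, 240), (341, 240), (342, 240), (343, 240), (336, 241), (337, 241), (338, 241), (339, 241), (340, 241), (341, 241), (342, 241), (343, 241), (336, 242), (337, 242), (336, 243), (337, 243), (336, 244), (337, 244), (336, 245), (337, 245), (338, 245), (336, 246), (337, 246)]
```

```bash
python3 -c "
from h import *
plan([571.7,66,-12.7],77.5,28)"
```

```text
at 19.625 [585.9  80.7 -13.7] turn [-0.02  -0.001  0.037] shift [-0.0711 -0.0588 -0.0438] zaxis [ 0.1   0.46 -0.88]
```

servo_tool:
  rows:
    - [0,0,0,-0.071,0,-0.044,20]
    - [0,0,0,-0.071,0,-0.044,20]
    - [-0.02,0,0.037,-0.071,-0.059,-0.044,20]
    - [-0.02,0,0.037,-0.071,-0.059,-0.044,20]
    - [-0.02,0,0.037,-0.071,-0.059,-0.044,20]

```text
t: 20.25
ee_pos: [572.2, 64.1, -12.7]
orientation: [-2.172, -1.743, -0.544]
ft_force: [0.4, 1.1, -0.4]
width: 19.5
grasp_force: 0.0
```

```bash
python3 -c "
from h import *
cup(('wrist','scene'),lo=[480,40,5],hi=[680,225,78])
o=ctrl.get_obs()
plan(o['ee_pos']+np.array([.216,.976,0])*100,77.5,28)"
```

```text
wrist br 10863 h [320. 344. 378.] l [436. 481. 514.] z [10. 12. 13.] x [544. 579. 624.] y [ 82. 105. 137.]
wrist wh 15945 h [335. 370. 384.] l [450. 473. 500.] z [43. 59. 76.] x [559. 586. 608.] y [ 96. 132. 145.]
scene br 522 h [333. 372. 403.] l [437. 481. 515.] z [ 6. 11. 50.] x [546. 594. 626.] y [ 86. 132. 163.]
scene wh 146 h [289. 349. 387.] l [450. 474. 501.] z [29. 51. 75.] x [557. 575. 611.] y [ 55. 112. 148.]
20.35 [572.  64. -13.] h 303.4884176479641 [-0.2 -0.5 -0.2]
at 20.35 [572.4  64.2 -12.7] turn [ 0.001 -0.001  0.   ] shift [ 4.410e-01 -4.000e-04  2.352e-01] zaxis [ 0.1   0.46 -0.88]
```

servo_tool:
  rows:
    - [0,0,0,0.05,0,0.0266,20]
    - [0,0,0,0.1,0,0.0532,20]
    - [0,0,0,0.15,0,0.0799,20]
    - [0,0,0,0.2,0,0.1065,20]
    - [0,0,0,0.25,0,0.133,20]
    - [0,0,0,0.3,0,0.1598,20]
    - [0,0,0,0.35,0,0.1864,20]
    - [0,0,0,0.38,0,0.2024,20]

```text
t: 21.35
ee_pos: [590.5, 149.3, -12.7]
orientation: [-2.172, -1.743, -0.544]
ft_force: [-1.0, -2.4, -0.6]
width: 19.9
grasp_force: 1.0
```

```bash
cat > tip2.py <<'E'
from h import *
cup(('wrist','scene'),lo=[480,100,5],hi=[690,260,78])
im,d,ci=grab("wrist");P=pts(d,ci)
hsv=cv2.cvtColor(im,cv2.COLOR_RGB2HSV);H,S,V=[hsv[...,i].astype(int) for i in range(3)]
m=((H<7)|(H>173))&(S>150)&(P[...,2]>130)&(P[...,1]>190)&(P[...,2]<215)
print(m.sum()); 
if m.sum()>5:
    q=P[m];print("red",q.min(0).round(),q.max(0).round()); s=q[q[:,2]<172]; print("tip",len(s),np.percentile(s,[2,50,98],axis=0).round() if len(s) else "")
o=ctrl.get_obs()
plan(o['ee_pos']+np.array([.216,.976,0])*100,77.5,28)
save("w8.png",im)
E
python3 tip2.py
```

```text
wrist br 9615 h [386. 407. 439.] l [421. 467. 502.] z [11. 12. 14.] x [560. 594. 640.] y [147. 168. 201.]
wrist wh 18234 h [402. 436. 452.] l [436. 461. 486.] z [42. 58. 76.] x [575. 603. 625.] y [162. 196. 213.]
scene br 578 h [398. 440. 469.] l [424. 468. 502.] z [ 6. 11. 50.] x [563. 611. 641.] y [151. 199. 229.]
scene wh 173 h [370. 416. 453.] l [437. 459. 487.] z [39. 50. 75.] x [575. 592. 628.] y [137. 179. 213.]
21.45 [590. 149. -13.] h 388.17220924913215 [-0.4 -0.3  0.3]
0
at 21.5 [590.4 149.  -12.6] turn [ 0.001 -0.001  0.   ] shift [ 4.409e-01 -4.000e-04  2.353e-01] zaxis [ 0.1   0.46 -0.88]
```

servo_tool:
  rows:
    - [0,0,0,0.03,0,0.016,20]
    - [0,0,0,0.06,0,0.032,20]
    - [0,0,0,0.08,0,0.0427,20]
    - [0,0,0,0.097,0,0.0517,20]
    - [0,0,0,0.097,0,0.0517,20]

```text
t: 22.12
ee_pos: [595.2, 170.4, -12.6]
orientation: [-2.172, -1.743, -0.544]
ft_force: [-0.6, -0.3, -0.2]
width: 20.0
grasp_force: 0.1
```

servo_tool:
  rows:
    - [0,0,0,-0.06,0,-0.034,20]
    - [0,0,0,-0.15,0,-0.085,20]
    - [0,0,0,-0.3,0,-0.18,20]
    - [0,0,0,-0.5,0,-0.45,20]
    - [0,0,0,-0.6,0,-0.8,20]
    - [0,0,0,-0.6,0,-0.8,20]

```text
t: 22.88
ee_pos: [556.5, -10.8, 74.3]
orientation: [-2.178, -1.741, -0.549]
ft_force: [1.2, -0.2, -0.7]
width: 19.9
grasp_force: 0.0
```

```bash
python3 tip2.py; python3 - <<'E'
from h import *
cup(('top',),lo=[480,100,5],hi=[690,260,78])
a=[]
im,d,ci=grab("scene");print("scene",np.array(ci["intrinsics"]).round(1).tolist());a.append(cv2.resize(im[190:310,300:420],(390,390)))
im,d,ci=grab("top");a.append(cv2.resize(im[130:230,180:280],(390,390)))
save("f9.png",np.hstack(a))
E
```

```text
wrist br 2634 h [406. 422. 442.] l [426. 463. 495.] z [ 6. 12. 13.] x [567. 599. 636.] y [166. 183. 203.]
scene br 590 h [418. 461. 490.] l [420. 464. 497.] z [ 6. 10. 50.] x [568. 616. 647.] y [172. 220. 249.]
scene wh 171 h [424. 438. 473.] l [432. 453. 483.] z [40. 50. 75.] x [581. 597. 632.] y [185. 200. 233.]
22.975 [556.  -9.  73.] h 230.7809671574503 [ 0.4  1.  -0.9]
0
at 23.025 [555.6  -7.4  72. ] turn [ 0.002 -0.001 -0.001] shift [ 0.4409 -0.0014  0.2353] zaxis [ 0.1   0.46 -0.88]
top br 292 h [408. 431. 480.] l [416. 440. 492.] z [ 6. 11. 16.] x [564. 586. 633.] y [171. 196. 248.]
top wh 216 h [423. 451. 471.] l [431. 457. 481.] z [38. 48. 77.] x [578. 606. 630.] y [185. 210. 236.]
23.075 [555.  -6.  71.] h 232.334743813659 [ 0.1  0.1 -0.6]
scene [[405.6, 0.0, 315.1], [0.0, 405.6, 201.0], [0.0, 0.0, 1.0]]
```

View pics/f9.png

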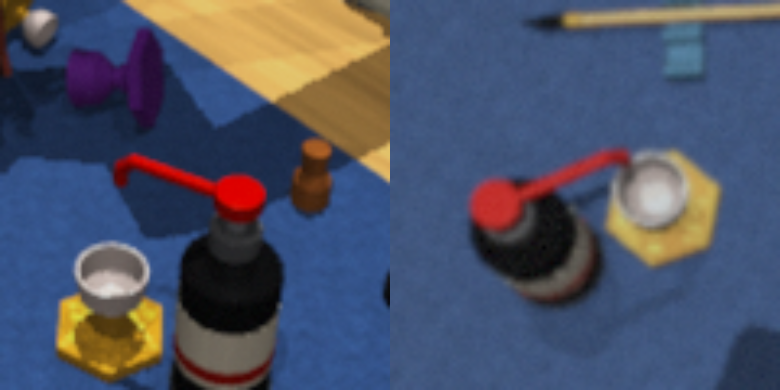

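The picture shows the cup upright under the spout, with the rim centre at crop (112,270) in scene and (650,190) in top, and the spout's lower end at (122,183) and (624,158). I compare them by rays at their known heights.

```bash
python3 - <<'E'
from h import *
def ray(ci,uv,z):
    K=np.array(ci["intrinsics"]);R=np.array(ci["R"]);t=np.array(ci["t"])
    D=R.T@np.linalg.inv(K)@[uv[0],uv[1],1];C=-R.T@t;return (C+D*(z-C[2])/D[2]).round(1)
for n in ("top","scene"):
    im,d,ci=grab(n);P=pts(d,ci);hsv=cv2.cvtColor(im,cv2.COLOR_RGB2HSV);H,S,V=[hsv[...,i].astype(int) for i in range(3)]
    rim=P[np.all((P>[560,160,66])&(P<[650,260,84]),-1)&(S<90)]
    (x,y),r=cv2.minEnclosingCircle(rim[:,:2].astype(np.float32));print(n,"rim circle",x,y,r,len(rim))
    ft=P[np.all((P>[540,150,6])&(P<[670,262,17]),-1)&(H>12)&(H<32)&(S>100)]
    (x,y),r=cv2.minEnclosingCircle(ft[:,:2].astype(np.float32));print(" foot circle",x,y,r)
ct,cs=ctrl.camera_info("top"),ctrl.camera_info("scene")
print("rim rays z75 top",ray(ct,(246.7,178.7),75),"scene",ray(cs,(334.5,273.1),75))
print("tip scene z161",ray(cs,(337.3,246.3),161),"spout-end top: z178",ray(ct,(238.8,170.3),178))
print("head z196 top",ray(ct,(207.3,181.9),196),"scene",ray(cs,(373.5,247.5),196))
o=ctrl.get_obs();print(o["ft_force"])
E
```

```text
top rim circle 590.184814453125 223.21710205078125 45.61995315551758 93
 foot circle 601.7171020507812 208.93731689453125 43.346519470214844
scene rim circle 606.789794921875 210.5940704345703 28.693599700927734 153
 foot circle 607.4913330078125 211.6620330810547 44.94739532470703
rim rays z75 top [601.6 208.1  75. ] scene [606.9 211.2  75. ]
tip scene z161 [601.9 212.5 161. ] spout-end top: z178 [599.9 213.  178. ]
head z196 top [568.5 292.  196. ] scene [569.1 292.1 196. ]
[0.34559834 0.77265103 1.37857203]
```

Cup and spout agree within about 3 mm, which is good enough. Now for the press: go up, straighten, shut the fingers and move above the head.

```bash
python3 -c "
from h import *
plan([556,-10,240],77.5,0)"
```

```text
at 23.275 [555.   -5.5  70.9] turn [-0.001 -0.327  0.   ] shift [ 0.3796  0.0089 -0.7556] zaxis [ 0.  0. -1.]
```

servo_tool:
  rows:
    - [0,-0.08,0,0.09,0,-0.19,0]
    - [0,-0.16,0,0.19,0,-0.38,0]
    - [0,-0.24,0,0.28,0,-0.57,0]
    - [0,-0.327,0,0.38,0,-0.756,0]
    - [0,-0.327,0,0.38,0,-0.756,0]
    - [0,-0.327,0,0.38,0,-0.756,0]

```text
t: 24.02
ee_pos: [553.8, -9.9, 239.9]
orientation: [-2.448, -1.967, 0.001]
ft_force: [0.9, 0.6, -0.6]
width: 0.6
grasp_force: 0.0
```

```bash
python3 -c "
from h import *
plan([569,292,240],77.5,0)"
```

```text
at 24.025 [553.8  -9.9 239.9] turn [-0.001 -0.     0.001] shift [ 1.4903e+00 -2.5140e-01  2.0000e-04] zaxis [ 0.  0. -1.]
```

servo_tool:
  rows:
    - [0,0,0,0.25,-0.04,0,0]
    - [0,0,0,0.5,-0.08,0,0]
    - [0,0,0,0.75,-0.13,0,0]
    - [0,0,0,1,-0.17,0,0]
    - [0,0,0,1,-0.17,0,0]
    - [0,0,0,1,-0.17,0,0]

```text
t: 24.78
ee_pos: [564.0, 190.7, 239.1]
orientation: [-2.451, -1.965, 0.005]
ft_force: [-0.4, -0.5, -0.1]
width: 0.6
grasp_force: 0.0
```

```bash
python3 - <<'E'
from h import *
im,d,ci=grab("wrist");P=pts(d,ci);hsv=cv2.cvtColor(im,cv2.COLOR_RGB2HSV);H,S,V=[hsv[...,i].astype(int) for i in range(3)]
m=((H<7)|(H>173))&(S>150)&(P[...,2]>150)&(P[...,1]>180)&(P[...,2]<215)
q=P[m];print(len(q),q.min(0).round(),q.max(0).round())
t=q[(q[:,2]>192)&(q[:,2]<200)];print(len(t),np.percentile(t,[1,50,99],axis=0).round(1))
(x,y),r=cv2.minEnclosingCircle(t[t[:,1]>270][:,:2].astype(np.float32));print(x,y,r)
s=q[q[:,1]<222];print(len(s),np.percentile(s,[1,50,99],axis=0).round(1) if len(s) else 0)
plan([570,292,240],77.5,0)
E
```

```text
4323 [553. 209. 163.] [607. 311. 198.]
3569 [[554.6 222.  192.1]
 [574.5 289.6 195.7]
 [599.2 309.2 197.7]]
572.14404296875 289.6173095703125 21.842496871948242
205 [[595.2 209.5 180.9]
 [601.  216.5 188.2]
 [606.6 221.9 193.6]]
at 24.825 [564.2 190.3 239.6] turn [-0.001  0.001 -0.001] shift [ 0.5026 -0.0829 -0.0029] zaxis [ 0.  0. -1.]
```

servo_tool:
  rows:
    - [0,0,0,0.17,-0.03,0,0]
    - [0,0,0,0.34,-0.055,0,0]
    - [0,0,0,0.505,-0.083,0,0]
    - [0,0,0,0.505,-0.083,0,0]
    - [0,0,0,0.505,-0.083,0.1,0]
    - [0,0,0,0.505,-0.083,0.18,0]
    - [0,0,0,0.505,-0.083,0.22,0]
    - [0,0,0,0.505,-0.083,0.22,0]

```text
t: 25.82
ee_pos: [570.5, 293.1, 196.3]
orientation: [2.451, 1.964, -0.002]
ft_force: [-0.1, -0.2, 0.2]
width: 0.5
grasp_force: 0.0
```

servo_tool:
  rows:
    - [0,0,0,0,0,0.02,0]
    - [0,0,0,0,0,0.04,0]
    - [0,0,0,0,0,0.06,0]
    - [0,0,0,0,0,0.06,0]

```text
t: 26.32
ee_pos: [570.5, 293.9, 184.7]
orientation: [2.45, 1.965, -0.001]
ft_force: [0.4, -0.2, 0.0]
width: 0.3
grasp_force: 0.0
```

servo_tool:
  rows:
    - [0,0,0,0,-0.002,0.02,0]
    - [0,0,0,0,-0.002,0.04,0]
    - [0,0,0,0,-0.002,0.04,0]

```text
t: 26.7
ee_pos: [570.1, 293.9, 176.5]
orientation: [2.45, 1.965, -0.001]
ft_force: [-0.1, 0.9, -0.4]
width: 0.9
grasp_force: 0.0
```

servo_tool:
  rows:
    - [0,0,0,0,0,0.02,0]
    - [0,0,0,0,0,0.03,0]
    - [0,0,0,0,0,0.03,0]

```text
t: 27.08
ee_pos: [570.6, 294.1, 171.3]
orientation: [2.45, 1.964, 0.001]
ft_force: [0.6, 0.2, 3.0]
width: 0.8
grasp_force: 1.6
```

servo_tool:
  rows:
    - [0,0,0,0,0,0.02,0]
    - [0,0,0,0,0,0.04,0]
    - [0,0,0,0,0,0.045,0]
    - [0,0,0,0,0,0.045,0]

```text
t: 27.58
ee_pos: [570.7, 294.2, 162.5]
orientation: [2.45, 1.964, 0.002]
ft_force: [-1.5, -0.1, 7.7]
width: 0.5
grasp_force: 3.6
```

servo_tool:
  rows:
    - [0,0,0,0,0,0.01,0]
    - [0,0,0,0,0,0.015,0]
    - [0,0,0,0,0,0.015,0]

```text
t: 27.95
ee_pos: [570.7, 294.2, 161.0]
orientation: [2.45, 1.964, 0.002]
ft_force: [-4.5, -2.6, 17.1]
width: 0.3
grasp_force: 8.4
```

servo_tool:
  rows:
    - [0,0,0,0,0,0.008,0]
    - [0,0,0,0,0,0.008,0]

```text
t: 28.2
ee_pos: [570.8, 294.2, 160.8]
orientation: [2.45, 1.964, 0.003]
ft_force: [-9.0, -3.5, 25.5]
width: 0.3
grasp_force: 13.2
```

servo_tool:
  rows:
    - [0,0,0,0,0,-0.03,0]
    - [0,0,0,0,0,-0.08,0]
    - [0,0,0,0,0,-0.15,0]
    - [0,0,0,0,0,-0.3,0]
    - [0,0,0,0,0,-0.5,0]
    - [0,0,0,0,0,-0.5,0]

```text
t: 28.95
ee_pos: [571.9, 294.8, 260.9]
orientation: [2.449, 1.964, 0.009]
ft_force: [1.2, 0.7, -0.2]
width: 0.8
grasp_force: 0.0
```

```bash
python3 - <<'E'
from h import *
for n in ("top","scene"):
    im,d,ci=grab(n);P=pts(d,ci);hsv=cv2.cvtColor(im,cv2.COLOR_RGB2HSV);H,S,V=[hsv[...,i].astype(int) for i in range(3)]
    ft=P[np.all((P>[540,150,6])&(P<[670,262,17]),-1)&(H>12)&(H<32)&(S>100)]
    if len(ft)>10:
        (x,y),r=cv2.minEnclosingCircle(ft[:,:2].astype(np.float32));print(n," foot circle",x,y,r)
    t=P[((H<7)|(H>173))&(S>150)&np.all((P>[540,260,150])&(P<[600,320,215]),-1)]
    if len(t): print("head z",np.percentile(t[:,2],[50,90,98]))
o=ctrl.get_obs();print(o["t"],o["ee_pos"],o["ft_force"])
E
```

```text
top  foot circle 602.3621826171875 208.9785614013672 43.215240478515625
head z [191.22139493 195.40026797 196.98178211]
scene  foot circle 606.9022827148438 210.09242248535156 45.41375732421875
head z [193.21543126 195.24454091 196.3764571 ]
29.05 [569.95379283 293.85659766 257.20473669] [ 0.21275163  1.11055307 -0.2246258 ]
```

```bash
python3 -c "
from workcell import ctrl
print(ctrl.close_job())"
```

```text
the job is handed in; nothing more can be done
None
```

The ink cup is standing on its foot, centred about 3 mm from the point under the spout by my measurements. The pump was then pressed to its stop and came back up, and the job is handed in at about 29 s; the one hard touch was a brief 37 N fingertip press on the desk.

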